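Find the fullest screw tin by hefting

TASK

One of the three closed tins in the tray is clearly heavier than the others: find it by feel. Working in turn from the robot's left to its right, lift each tin straight up a hand's breadth out of its bay, feel its weight for a moment, and set it back upright in its own bay without dropping it (if the last tin is the heaviest, just keep hold of it). Finish while holding the heaviest tin up in the gripper, upright and still with its base at least 15 cm above the bench, the other two standing in their own bays, and leave the other things on the bench alone.

Things in the scene. Friction and masses are not known exactly. Their poses are not given: they have to be found in the camera images.
- tin_1_center (a point): centre of one of three closed screw tins that look alike: plain aluminium cylinder, 56 mm across, 84 mm tall, its lid (top 20 mm, same width) shut tight. Starts upright in one bay, centre 46 mm above the work surface, up to 13 mm off the bay's middle along each side; which tin is in which bay changes. The heaviest weighs 0.56 to 0.7 kg, the others 0.17 to 0.36 kg. z points up
- tin_2_center (a point): centre of one of three closed screw tins that look alike: plain aluminium cylinder, 56 mm across, 84 mm tall, its lid (top 20 mm, same width) shut tight. Starts upright in one bay, centre 46 mm above the work surface, up to 13 mm off the bay's middle along each side; which tin is in which bay changes. The heaviest weighs 0.56 to 0.7 kg, the others 0.17 to 0.36 kg. z points up
- tin_3_center (a point): centre of one of three closed screw tins that look alike: plain aluminium cylinder, 56 mm across, 84 mm tall, its lid (top 20 mm, same width) shut tight. Starts upright in one bay, centre 46 mm above the work surface, up to 13 mm off the bay's middle along each side; which tin is in which bay changes. The heaviest weighs 0.56 to 0.7 kg, the others 0.17 to 0.36 kg. z points up
- bay_left (a point): centre of the floor of the end bay on the robot's left (+y end) of the tray, 4 mm above the work surface. Bays lie in a row along this frame's y axis (+y to the robot's left), 118 mm from centre to centre, each about 114 x 114 mm inside, with 4 mm walls that end 18 mm above the work surface
- bay_middle (a point): centre of the floor of the middle bay of the tray, 4 mm above the work surface. Bays lie in a row along this frame's y axis (+y to the robot's left), 118 mm from centre to centre, each about 114 x 114 mm inside, with 4 mm walls that end 18 mm above the work surface
- bay_right (a point): centre of the floor of the end bay on the robot's right (-y end) of the tray, 4 mm above the work surface. Bays lie in a row along this frame's y axis (+y to the robot's left), 118 mm from centre to centre, each about 114 x 114 mm inside, with 4 mm walls that end 18 mm above the work surface
- tray: grey painted steel tray of three bays in a row, 122 x 358 x 18 mm, fixed to the bench; origin: centre of its underside; y along the row, towards the left bay; it is moved and turned (up to 0.35 rad) between starts
- water_bottle: clear plastic water bottle with a blue cap, 64 mm across, 200 mm tall, standing at the robot's left of the tray; leave alone. Origin: centre of its underside
- parts_box: blue parts box with a clear lid, 90 x 130 x 47 mm, lying at the robot's right of the tray; leave alone. Origin: centre of its underside
- hammer: hammer lying on the far side of the tray; leave alone. Origin: underside, about mid-length
- screwdriver: screwdriver with an amber handle lying on the far side of the tray; leave alone. Origin: underside, about mid-length
Things that resemble listed ones, but are neither listed nor needed, are in the scene too. What is shaped like the part that bears tin_3_center but purple is not meant. Leave any turquoise look-alike of the part that bears tin_1_center alone.

How it is judged:
On the way, in this order (a step that is already met when the one before it is completed fails the run):
1. the tin of the left bay is lifted at least 4 cm, over its own bay, while the other two stand in theirs (((y of tin_1_center in the frame of bay_middle above 0.06 m and height (world z) of tin_1_center above 0.085 m and contact force between tin_1 and the fingers above 0.5 N and not (y of tin_2_center in the frame of bay_middle above 0.06 m) and height (world z) of each of tin_2_center, tin_3_center below 0.06 m and not (y of tin_3_center in the frame of bay_middle above 0.06 m)) or (y of tin_2_center in the frame of bay_middle above 0.06 m and height (world z) of tin_2_center above 0.085 m and contact force between tin_2 and the fingers above 0.5 N and not (y of tin_1_center in the frame of bay_middle above 0.06 m) and height (world z) of each of tin_1_center, tin_3_center below 0.06 m and not (y of tin_3_center in the frame of bay_middle above 0.06 m)) or (y of tin_3_center in the frame of bay_middle above 0.06 m and height (world z) of tin_3_center above 0.085 m and contact force between tin_3 and the fingers above 0.5 N and not (y of tin_1_center in the frame of bay_middle above 0.06 m) and height (world z) of each of tin_1_center, tin_2_center below 0.06 m and not (y of tin_2_center in the frame of bay_middle above 0.06 m)))), for 0.2 s.
2. the tin of the middle bay is lifted at least 4 cm, over its own bay, while the other two stand in theirs (((y of tin_1_center in the frame of bay_middle between -0.058 and 0.058 m and height (world z) of tin_1_center above 0.085 m and contact force between tin_1 and the fingers above 0.5 N and not (y of tin_2_center in the frame of bay_middle between -0.058 and 0.058 m) and height (world z) of each of tin_2_center, tin_3_center below 0.06 m and not (y of tin_3_center in the frame of bay_middle between -0.058 and 0.058 m)) or (y of tin_2_center in the frame of bay_middle between -0.058 and 0.058 m and height (world z) of tin_2_center above 0.085 m and contact force between tin_2 and the fingers above 0.5 N and not (y of tin_1_center in the frame of bay_middle between -0.058 and 0.058 m) and height (world z) of each of tin_1_center, tin_3_center below 0.06 m and not (y of tin_3_center in the frame of bay_middle between -0.058 and 0.058 m)) or (y of tin_3_center in the frame of bay_middle between -0.058 and 0.058 m and height (world z) of tin_3_center above 0.085 m and contact force between tin_3 and the fingers above 0.5 N and not (y of tin_1_center in the frame of bay_middle between -0.058 and 0.058 m) and height (world z) of each of tin_1_center, tin_2_center below 0.06 m and not (y of tin_2_center in the frame of bay_middle between -0.058 and 0.058 m)))), for 0.2 s.
3. the tin of the right bay is lifted at least 4 cm, over its own bay, while the other two stand in theirs (((y of tin_1_center in the frame of bay_middle below -0.06 m and height (world z) of tin_1_center above 0.085 m and contact force between tin_1 and the fingers above 0.5 N and not (y of tin_2_center in the frame of bay_middle below -0.06 m) and height (world z) of each of tin_2_center, tin_3_center below 0.06 m and not (y of tin_3_center in the frame of bay_middle below -0.06 m)) or (y of tin_2_center in the frame of bay_middle below -0.06 m and height (world z) of tin_2_center above 0.085 m and contact force between tin_2 and the fingers above 0.5 N and not (y of tin_1_center in the frame of bay_middle below -0.06 m) and height (world z) of each of tin_1_center, tin_3_center below 0.06 m and not (y of tin_3_center in the frame of bay_middle below -0.06 m)) or (y of tin_3_center in the frame of bay_middle below -0.06 m and height (world z) of tin_3_center above 0.085 m and contact force between tin_3 and the fingers above 0.5 N and not (y of tin_1_center in the frame of bay_middle below -0.06 m) and height (world z) of each of tin_1_center, tin_2_center below 0.06 m and not (y of tin_2_center in the frame of bay_middle below -0.06 m)))), for 0.2 s.
At the end, for the whole second after the job is handed in: The heaviest tin is held by the fingers, touching nothing else, its centre over 175 mm above the work surface, within 0.3 rad of upright, under 40 mm/s; the other two stand at rest within 0.1 rad of upright, each within 62 mm of its start, pressing on the tray with its weight alone, under 4.5 N (((height (world z) of tin_1_center above 0.175 m and angle between tin_1_center's own z axis and vertical below 0.3 rad and linear speed of tin_1 below 0.04 m/s and contact force between tin_1 and the fingers above 1 N and contact force between tin_1 and tray below 0.05 N and distance of each of tin_2_center, tin_3_center from where it was at the start of the episode below 0.062 m and angle between each of tin_2_center, tin_3_center's own z axis and vertical below 0.1 rad and height (world z) of each of tin_2_center, tin_3_center below 0.055 m and linear speed of each of tin_2, tin_3 below 0.03 m/s and contact force between tin_2 and tray between 1 and 4.5 N and contact force between each of tin_2, tin_3 and the fingers below 0.05 N and contact force between each of tin_2, tin_3 and tin_1 below 0.05 N and contact force between tin_3 and tray between 1 and 4.5 N) or (height (world z) of tin_2_center above 0.175 m and angle between tin_2_center's own z axis and vertical below 0.3 rad and linear speed of tin_2 below 0.04 m/s and contact force between tin_2 and the fingers above 1 N and contact force between tin_2 and tray below 0.05 N and distance of each of tin_1_center, tin_3_center from where it was at the start of the episode below 0.062 m and angle between each of tin_1_center, tin_3_center's own z axis and vertical below 0.1 rad and height (world z) of each of tin_1_center, tin_3_center below 0.055 m and linear speed of each of tin_1, tin_3 below 0.03 m/s and contact force between tin_1 and tray between 1 and 4.5 N and contact force between each of tin_1, tin_3 and the fingers below 0.05 N and contact force between each of tin_1, tin_3 and tin_2 below 0.05 N and contact force between tin_3 and tray between 1 and 4.5 N) or (height (world z) of tin_3_center above 0.175 m and angle between tin_3_center's own z axis and vertical below 0.3 rad and linear speed of tin_3 below 0.04 m/s and contact force between tin_3 and the fingers above 1 N and contact force between tin_3 and tray below 0.05 N and distance of each of tin_1_center, tin_2_center from where it was at the start of the episode below 0.062 m and angle between each of tin_1_center, tin_2_center's own z axis and vertical below 0.1 rad and height (world z) of each of tin_1_center, tin_2_center below 0.055 m and linear speed of each of tin_1, tin_2 below 0.03 m/s and contact force between tin_1 and tray between 1 and 4.5 N and contact force between each of tin_1, tin_2 and the fingers below 0.05 N and contact force between each of tin_1, tin_2 and tin_3 below 0.05 N and contact force between tin_2 and tray between 1 and 4.5 N))); the arm keeps its last pose, push and grip.
It fails at once if a tin is tipped over (angle between any of tin_1_center, tin_2_center, tin_3_center's own z axis and vertical above 0.7 rad).
It fails at once if a tin is dropped (falls freely by more than about 2 cm) ((linear speed of tin_1 above 0.6 m/s and contact force between tin_1 and the fingers below 0.01 N) or (linear speed of tin_2 above 0.6 m/s and contact force between tin_2 and the fingers below 0.01 N) or (linear speed of tin_3 above 0.6 m/s and contact force between tin_3 and the fingers below 0.01 N)).
It fails at once if a bystander (water bottle, parts box, hammer, screwdriver) is moved by more than 3 cm (distance of any of water_bottle, parts_box, hammer, screwdriver from where it was at the start of the episode above 0.03 m).
It also fails if it takes over 64 s, if anything falls off the work surface, if the arm or the gripper's body presses on something with over 40 N, if the wrist force passes 120 N, or if a joint passes its speed limit or range.

ROBOT

A 6-joint arm with a two-finger parallel gripper is mounted at the origin on the work surface. World frame = base frame: x ahead of the robot, y to its left, z up, the work surface at z = 0. Lengths are in m, angles in rad, forces in N, time in s.
With the tool pointing down it reaches from about 0.375 to 0.975 m from the base axis. Payload 3.8 kg.
Tool frame: the origin (TCP) lies at the very end of the fingers, on their centre line; the grasp point (between the pads) lies 19 mm behind it; z points along the fingers, y is the line along which they close (so a half turn about z gives the same grasp; the last joint's range is limited). The gripper opens to 85 mm and grips with 20 to 120 N. Pads are 22 mm wide; open, the fingers measure 114 mm over their backs; the gripper's body (76 mm by 85 mm) begins 54 mm behind the grasp point. The pads swing forward as they close: fully open they stand 13 mm farther back than shut.
Start: joints at [1.076, 0.264, 1.604, -0, 1.274, -0.037], TCP at [0.298, 0.605, 0.231] pointing down, gripper open.
Joint ranges: [-2.63, 2.63], [-0.94, 2.18], [0.31, 2.57], [-1.31, 4.45], [0, 2.66], [-2.55, 2.55]. Speed limits (rad/s): [2.57, 2.57, 3.14, 3.14, 3.14, 3.14].

INTERFACE

Orientations are given as a rotation vector (axis times angle).
In Python, from workcell import * gives the robot as it stands.
- The arm moves only by the shell command python3 -m crank 'ROWS' [OPENING] [FORCE]. ROWS is JSON, a list that holds one entry, the list of rows, each a list of 6 numbers: the shift along the tool's x, y, z in cm, then the turn, a rotation vector about the tool's x, y, z in rad. In form: [[[dx, dy, dz, ax, ay, az], ...]]. A call has 1 to 8 rows; each row shifts and turns the commanded pose from where the row before left it, along the tool's axes as they then stand; what a row does not reach is not made up. A row lasts 1/12 s, in which the tool goes at most 41.7 mm and 7.16 degrees, less where a joint would pass 70% of its speed; a pose out of reach is approached as far as the arm can. A call with a gripper value outside its range is refused whole. OPENING is the finger opening in cm, from 0 to 8.54, set as the call begins (- or left out, the last holds). The fingers move at their own pace and stop on an object; FORCE is the grip in N (left out, the last holds). Time passes only in rows, so rows that do not move let the fingers close. It gives the time, the measured TCP pose, the force, the opening and the grip force at its end, in the units of the state.
- read_state(): the state, without advancing time (a new reading comes with each control period).
- read_camera(name): name is "scene" or "top" or "wrist"; returns the picture (420x560x3 uint8, blue, green, red); there is no depth.
- camera_model(name): a dict with "camera_matrix" (3x3 intrinsics, pixels), "k1" (the pictures are not rectified: a ray, as slopes to the right and down, at radius r is drawn at 1 + k1 r^2 times it, then the intrinsics apply), "R" (3x3) and "t" (3): a world point X has camera coordinates R X + t. Camera axes: x right, y down, z forward; pixel columns grow to the right and rows downward; lengths in m; the calibration is good to about 2 mm. A picture is of the moment at which its call begins: read the wrist's pose just before it. camera_model takes no time and is no camera call; for the wrist camera it gives the pose at the moment of the call.
- finish_job(): hands the job in; it is judged then, once.
The state is a dict: "time": time; "q": joint angles; "joint_vel": joint speeds; "joint_torque": joint torques, N m; "tool_pos": TCP position; "tcp_rot": TCP orientation; "wrist_force": force on the tool from outside, world axes, zero at the start; "torque": the same for the moment, N m; "width": opening from 0.0 (shut) to 1.0 (fully open); "grip_force": force on a finger pad.
Only numpy, scipy, OpenCV 4.12 (cv2) and the standard library are available. Lean on these libraries where they do the work, as an engineer would, in place of code of your own. Each camera call takes 0.05 s, during which the arm holds its last target. There are 200 camera calls.

## Working session

There is one attempt and no reset: what is moved stays moved. The work goes in short steps, Python scripts to look and compute and a shell command to move; the robot and the scene stay as the last step left them, time stands still between calls to the robot, and variables do not carry over. Pictures are saved under pics/ and viewed, at most 10 in all, crops included, and the job is handed in when it is done.

```bash
ls; mkdir -p pics; python3 - <<'E'
from workcell import *
import cv2
print(read_state())
for n in("top","scene"):
    cv2.imwrite(f"pics/{n}1.png",read_camera(n)); m=camera_model(n); print(n,m)
E
```

```text
pics
{'time': 0.0, 'q': array([ 1.07610066e+00,  2.64766225e-01,  1.60542599e+00,  2.87866954e-05,
        1.27367903e+00, -3.69175250e-02]), 'joint_vel': array([ 0.00029171,  0.00164211,  0.00046946, -0.00031262,  0.00034967,
       -0.00036719]), 'joint_torque': array([ 1.30972039e-03, -5.15101254e+01, -3.67319298e+01, -1.52814564e-04,
        1.31420323e-02, -2.32736693e-05]), 'tool_pos': array([0.29796756, 0.60483708, 0.22992514]), 'tcp_rot': array([-0.71268457, -3.05904331,  0.00344147]), 'wrist_force': array([ 1.49015009,  0.25657297, -0.43364006]), 'torque': array([ 0.01125755, -0.0377802 ,  0.0176403 ]), 'grip_force': 0.0, 'width': 1.0003207091019715}
top {'camera_matrix': array([[397.83321279,   0.        , 280.44864285],
       [  0.        , 397.83321279, 213.63145266],
       [  0.        ,   0.        ,   1.        ]]), 'k1': 0.034633403182995535, 'R': array([[ 0.02624605, -0.99962008, -0.00841643],
       [-0.98813644, -0.02466825, -0.15158444],
       [ 0.15131924,  0.01229508, -0.98840848]]), 't': array([0.00109442, 0.60746894, 1.02857976])}
scene {'camera_matrix': array([[476.1820046 ,   0.        , 274.37635478],
       [  0.        , 476.1820046 , 208.95636339],
       [  0.        ,   0.        ,   1.        ]]), 'k1': -0.11127972521234893, 'R': array([[ 0.34656681,  0.93801056, -0.00525699],
       [ 0.52316325, -0.19793879, -0.82892729],
       [-0.77858312,  0.28452842, -0.55933166]]), 't': array([-0.22435282, -0.27936177,  2.0215191 ])}
```

View pics/top1.png

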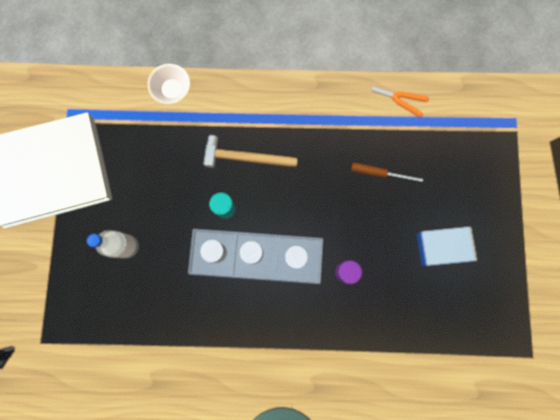

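View pics/scene1.png

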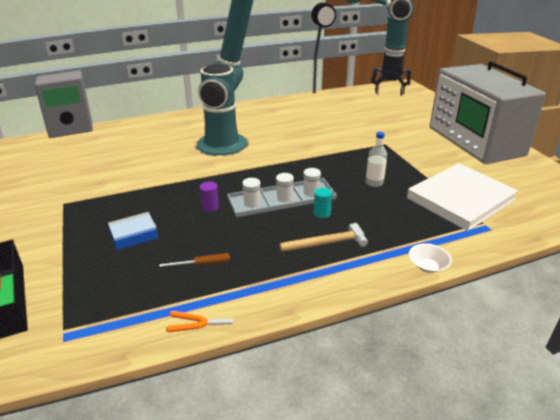

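Top view: the lids are at about (212,251), (250,252) and (296,257). The tray spans (192,230) to (321,283). The turquoise decoy is at (221,204), the purple one at (349,272), and the bottle at about (112,243).

```bash
cat > h.py <<'E'
from workcell import *
import cv2, numpy as np
from scipy.spatial.transform import Rotation as Ro
def pix2w(m,px,z):
    K=m["camera_matrix"]; d=np.array([m["k1"],0,0,0.])
    u=cv2.undistortPoints(np.array(px,float).reshape(-1,1,2),K,d).reshape(-1,2)
    R,t=m["R"],m["t"]; c=-R.T@t
    r=np.c_[u,np.ones(len(u))]@R
    return c+r*((z-c[2])/r[:,2])[:,None]
def move(x,y,z,yaw=None):
    """shift (cm, in present tool axes) to a world TCP target; turn for vertical tool with tool y at heading yaw"""
    s=read_state(); R=Ro.from_rotvec(s["tcp_rot"])
    d=R.inv().apply(np.array([x,y,z])-s["tool_pos"])*100
    out=[d.round(2)]
    if yaw is not None:
        best=min((Ro.from_matrix(np.array([[-np.sin(-a-0),0,0]]*3)) if 0 else
                  R.inv()*Ro.from_matrix(np.c_[np.cross([np.cos(a),np.sin(a),0],[0,0,-1]),[np.cos(a),np.sin(a),0],[0,0,-1]])
                  for a in(yaw,yaw+np.pi)),key=lambda q:q.magnitude())
        out.append(best.as_rotvec().round(3))
    return out
E
python3 - <<'E'
from h import *
im=cv2.imread("pics/top1.png"); m=camera_model("top")
g=im.min(2)
mask=(g>185).astype(np.uint8); mask[:220]=0; mask[290:]=0; mask[:,:185]=0; mask[:,330:]=0
n,l,st,c=cv2.connectedComponentsWithStats(mask)
for i in range(1,n):
    if st[i,4]>50: print(st[i],c[i],pix2w(m,[c[i]],.088).round(4))
print("tray",pix2w(m,[[192,230],[323,237],[321,283],[189,275]],.018).round(3))
print("turq,purp",pix2w(m,[[221,204],[349,272]],.088).round(3))
print("bottle cap",pix2w(m,[[94,240]],.2).round(3))
s=read_state();print(Ro.from_rotvec(s["tcp_rot"]).as_matrix().round(3))
E
```

```text
[200 240  23  22 397] [210.92947103 250.49874055] [[0.501  0.1915 0.088 ]]
[240 241  22  23 400] [250.3125 251.79  ] [[0.5002 0.0906 0.088 ]]
[285 246  23  23 404] [295.76485149 256.5990099 ] [[ 0.491  -0.0259  0.088 ]]
tray [[ 0.56   0.26   0.018]
 [ 0.55  -0.101  0.018]
 [ 0.425 -0.097  0.018]
 [ 0.437  0.26   0.018]]
turq,purp [[ 0.622  0.172  0.088]
 [ 0.456 -0.161  0.088]]
bottle cap [[0.512 0.438 0.2  ]]
[[-0.897  0.442 -0.001]
 [ 0.442  0.897 -0.002]
 [ 0.    -0.002 -1.   ]]
```

```bash
python3 -c "
from h import *
print(move(.500,.1915,.231,0.0))"
```

```text
[array([-36.39, -28.16,  -0.04]), array([-2.000e-03,  1.000e-03,  1.113e+00])]
```

```bash
python3 -m crank '[[[-3.03,-2.35,0,0,0,0],[-3.03,-2.35,0,0,0,0],[-3.03,-2.35,0,0,0,0],[-3.03,-2.35,0,0,0,0],[-3.03,-2.35,0,0,0,0],[-3.03,-2.35,0,0,0,0],[-3.03,-2.35,0,0,0,0],[-3.03,-2.35,0,0,0,0]]]' 8.5 60
python3 -m crank '[[[-3.03,-2.35,0,0,0,0],[-3.03,-2.35,0,0,0,0],[-3.03,-2.35,0,0,0,0],[-3.03,-2.35,0,0,0,0],[0,0,0,0,0,0.111],[0,0,0,0,0,0.111],[0,0,0,0,0,0.111],[0,0,0,0,0,0.111]]]'
python3 -m crank '[[[0,0,0,0,0,0.111],[0,0,0,0,0,0.111],[0,0,0,0,0,0.111],[0,0,0,0,0,0.111],[0,0,0,0,0,0.111],[0,0,0,0,0,0.111],[0,0,0,0,0,0],[0,0,0,0,0,0]]]'
python3 - <<'E'
from h import *
print(move(.501,.1915,.12,0.0), read_state()["wrist_force"],read_state()["q"])
m=camera_model("wrist"); im=read_camera("wrist"); cv2.imwrite("pics/w1.png",im)
E
```

```text
time: 0.77
tool_pos: [0.4328, 0.3278, 0.2309]
tcp_rot: [-0.712, -3.059, 0.001]
wrist_force: [0.9, 0.3, 0.3]
width: 0.995
grip_force: 0.0
time: 1.43
tool_pos: [0.4997, 0.1911, 0.2307]
tcp_rot: [-1.378, -2.822, 0.001]
wrist_force: [0.9, -0.1, 0.5]
width: 0.994
grip_force: 0.0
time: 2.1
tool_pos: [0.4995, 0.1917, 0.2309]
tcp_rot: [-2.214, -2.228, 0.001]
wrist_force: [-0.4, 0.2, 0.7]
width: 0.996
grip_force: 0.0
[array([-0.02,  0.15, 11.09]), array([-0.001,  0.   ,  0.006])] [-0.40741715  0.21396007  0.68683272] [ 3.19897381e-01 -5.48451745e-04  1.90217354e+00 -3.89721177e-05
  1.24075491e+00  3.13816588e-01]
```

View pics/w1.png

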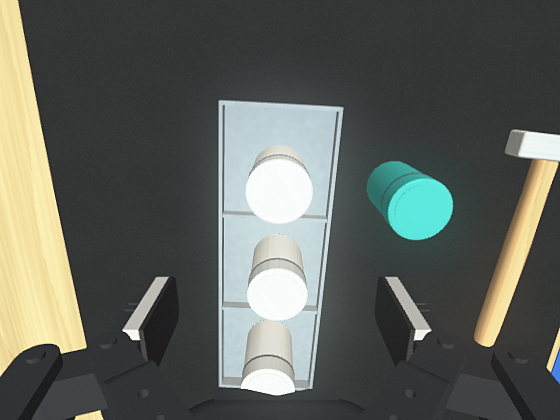

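The wrist view shows the left bay at the top. Its lid is at (279,190), the middle one at (277,293), the right one at (268,380), and the turquoise decoy to the right of the left bay.

```bash
python3 - <<'E'
from h import *
im=cv2.imread("pics/w1.png"); m=camera_model("wrist")
mask=(im.min(2)>235).astype(np.uint8)
n,l,st,c=cv2.connectedComponentsWithStats(mask)
for i in range(1,n):
    if st[i,4]>500:
        ct=max(cv2.findContours((l==i).astype(np.uint8),0,1)[0],key=len)
        w=pix2w(m,cv2.convexHull(ct).reshape(-1,2),.088)
        (e,r)=cv2.minEnclosingCircle(w[:,:2].astype(np.float32)*1000); print(st[i],np.round(e,1),round(r,1))
print("tray",pix2w(m,[[219,100],[343,108],[221,388],[311,389],[225,213],[329,217],[224,307],[322,311]],.018).round(3))
E
```

```text
[522 132  38  23 604] [719.4 236.3] 18.3
[ 246  159   66   64 3335] [501.6 193.3] 28.3
[ 247  268   60   53 2417] [500.8  92.6] 28.3
[241 369  54  26 987] [491.7 -21.3] 28.0
tray [[ 0.443  0.266  0.018]
 [ 0.564  0.259  0.018]
 [ 0.429 -0.095  0.018]
 [ 0.547 -0.095  0.018]
 [ 0.444  0.149  0.018]
 [ 0.557  0.145  0.018]
 [ 0.438  0.031  0.018]
 [ 0.555  0.026  0.018]]
```

```bash
python3 -m crank '[[[0.13,0.2,2.8,0,0,0],[0,0,2.8,0,0,0],[0,0,2.8,0,0,0],[0,0,2.8,0,0,0],[0,0,2.8,0,0,0],[0,0,2.4,0,0,0],[0,0,1.6,0,0,0],[0,0,1.2,0,0,0]]]' 8.5 60
python3 -m crank '[[[0,0,0,0,0,0],[0,0,0,0,0,0],[0,0,0,0,0,0],[0,0,0,0,0,0],[0,0,0,0,0,0],[0,0,0,0,0,0],[0,0,0,0,0,0],[0,0,0,0,0,0]]]' 4 60
python3 -m crank '[[[0,0,0,0,0,0],[0,0,0,0,0,0],[0,0,0,0,0,0],[0,0,0,0,0,0]]]'
```

```text
time: 2.82
tool_pos: [0.5003, 0.1926, 0.0369]
tcp_rot: [-2.215, -2.226, 0.005]
wrist_force: [-0.6, -0.5, -0.3]
width: 0.994
grip_force: 0.0
time: 3.48
tool_pos: [0.5027, 0.1934, 0.0404]
tcp_rot: [2.217, 2.224, 0.003]
wrist_force: [-0.9, -0.3, 4.3]
width: 0.639
grip_force: 63.5
time: 3.82
tool_pos: [0.5027, 0.1934, 0.0404]
tcp_rot: [2.218, 2.224, 0.002]
wrist_force: [-0.3, -0.4, 5.1]
width: 0.644
grip_force: 63.7
```

```bash
python3 -m crank '[[[0,0,-0.5,0,0,0],[0,0,-1,0,0,0],[0,0,-1.5,0,0,0],[0,0,-1.5,0,0,0],[0,0,-1.5,0,0,0],[0,0,-1.2,0,0,0],[0,0,-0.8,0,0,0],[0,0,0,0,0,0]]]'
python3 -m crank '[[[0,0,0,0,0,0],[0,0,0,0,0,0],[0,0,0,0,0,0],[0,0,0,0,0,0]]]'
python3 -m crank '[[[0,0,0,0,0,0],[0,0,0,0,0,0],[0,0,0,0,0,0],[0,0,0,0,0,0]]]'
python3 -c "
from h import *
s=read_state();print(s['joint_torque'],s['torque'])"
```

```text
time: 4.48
tool_pos: [0.5032, 0.1936, 0.1216]
tcp_rot: [2.217, 2.224, 0.005]
wrist_force: [0.1, 0.6, -1.8]
width: 0.644
grip_force: 63.6
time: 4.82
tool_pos: [0.501, 0.1929, 0.1182]
tcp_rot: [-2.217, -2.224, 0.003]
wrist_force: [0.4, 0.1, -1.6]
width: 0.642
grip_force: 63.6
time: 5.15
tool_pos: [0.5018, 0.1931, 0.1191]
tcp_rot: [-2.218, -2.225, 0.0]
wrist_force: [0.9, -0.0, -1.3]
width: 0.644
grip_force: 63.6
[ 3.26209101e-04 -3.97272885e+01 -3.37420177e+01 -1.25417217e-03
  5.77895204e-03 -4.24687323e-05] [ 0.00403384 -0.05979644 -0.01711915]
```

```bash
python3 -m crank '[[[0,0,0.8,0,0,0],[0,0,1.4,0,0,0],[0,0,1.6,0,0,0],[0,0,1.4,0,0,0],[0,0,1.1,0,0,0],[0,0,0.7,0,0,0],[0,0,0.5,0,0,0],[0,0,0.3,0,0,0]]]'
python3 -m crank '[[[0,0,0,0,0,0],[0,0,0,0,0,0],[0,0,0,0,0,0],[0,0,0,0,0,0]]]'
```

```text
time: 5.82
tool_pos: [0.5017, 0.1931, 0.0406]
tcp_rot: [-2.218, -2.225, 0.001]
wrist_force: [0.8, -0.4, -1.8]
width: 0.64
grip_force: 63.6
time: 6.15
tool_pos: [0.5024, 0.1933, 0.042]
tcp_rot: [2.218, 2.224, 0.002]
wrist_force: [1.1, 0.1, -1.7]
width: 0.64
grip_force: 63.6
```

```bash
python3 -m crank '[[[0,0,0.1,0,0,0],[0,0,0.1,0,0,0],[0,0,0,0,0,0],[0,0,0,0,0,0]]]'
python3 -m crank '[[[0,0,0,0,0,0],[0,0,0,0,0,0],[0,0,0,0,0,0],[0,0,0,0,0,0],[0,0,0,0,0,0]]]' 8.5
python3 -m crank '[[[0,0,-1.0,0,0,0],[0,0,-2.0,0,0,0],[0,0,-3,0,0,0],[0,0,-3,0,0,0],[0,0,-3,0,0,0],[0,0,-2,0,0,0],[0,0,0,0,0,0]]]'
python3 -c "
from h import *
print(move(.5008,.0925,.16,0.0))"
```

```text
time: 6.48
tool_pos: [0.5024, 0.1933, 0.0404]
tcp_rot: [2.218, 2.225, 0.001]
wrist_force: [-2.5, -1.2, 5.7]
width: 0.637
grip_force: 63.9
time: 6.9
tool_pos: [0.5018, 0.1931, 0.0391]
tcp_rot: [-2.218, -2.225, 0.0]
wrist_force: [-1.3, 0.5, -0.4]
width: 0.995
grip_force: 0.0
time: 7.48
tool_pos: [0.5056, 0.1944, 0.1861]
tcp_rot: [2.215, 2.221, 0.015]
wrist_force: [1.3, 0.0, -0.2]
width: 0.992
grip_force: 0.0
[array([-10.19,  -0.53,   2.57]), array([ 0.01 , -0.003,  0.003])]
```

```bash
python3 -m crank '[[[-2.0,0,0,0,0,0],[-3.1,0,0,0,0,0],[-3,0,0,0,0,0],[-2,-0.1,0,0,0,0],[0,0,0,0,0,0],[0,0,0,0,0,0],[0,0,0,0,0,0]]]'
python3 - <<'E'
from h import *
print(move(.5008,.0925,.039,0.0))
m=camera_model("top"); im=read_camera("top"); cv2.imwrite("pics/t2.png",cv2.resize(im[180:320,140:380],None,fx=3,fy=3))
E
```

```text
time: 8.07
tool_pos: [0.501, 0.0925, 0.1791]
tcp_rot: [-2.218, -2.224, -0.0]
wrist_force: [-0.5, -0.3, 0.4]
width: 0.997
grip_force: 0.0
[array([-1.000e-02, -1.000e-02,  1.401e+01]), array([-0.   , -0.001,  0.002])]
```

View pics/t2.png

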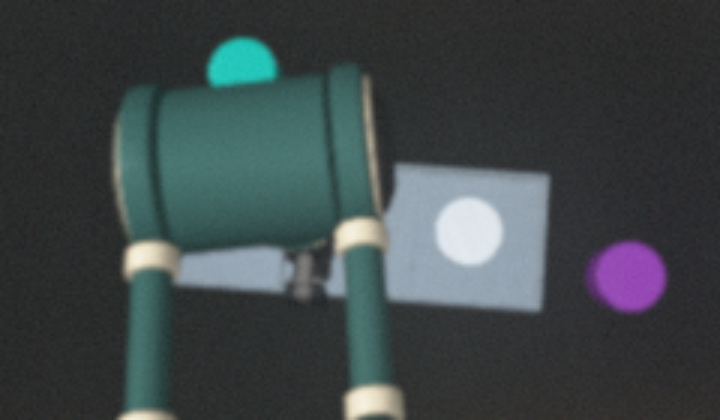

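The arm hides the left and middle bays; the right tin, at (470,230) in the crop, is undisturbed. Next is the middle tin.

```bash
python3 -m crank '[[[0,0,1.5,0,0,0],[0,0,2.5,0,0,0],[0,0,2.5,0,0,0],[0,0,2.5,0,0,0],[0,0,2.2,0,0,0],[0,0,1.6,0,0,0],[0,0,0.9,0,0,0],[0,0,0.3,0,0,0]]]'
python3 -m crank '[[[0,0,0,0,0,0],[0,0,0,0,0,0],[0,0,0,0,0,0],[0,0,0,0,0,0],[0,0,0,0,0,0],[0,0,0,0,0,0],[0,0,0,0,0,0],[0,0,0,0,0,0]]]' 4 60
python3 -m crank '[[[0,0,0,0,0,0],[0,0,0,0,0,0]]]'
python3 -m crank '[[[0,0,-0.5,0,0,0],[0,0,-1,0,0,0],[0,0,-1.5,0,0,0],[0,0,-1.5,0,0,0],[0,0,-1.5,0,0,0],[0,0,-1.2,0,0,0],[0,0,-0.8,0,0,0],[0,0,0,0,0,0]]]'
python3 -m crank '[[[0,0,0,0,0,0],[0,0,0,0,0,0],[0,0,0,0,0,0],[0,0,0,0,0,0]]]'
python3 -m crank '[[[0,0,0,0,0,0],[0,0,0,0,0,0],[0,0,0,0,0,0],[0,0,0,0,0,0]]]'
```

```text
time: 8.78
tool_pos: [0.4996, 0.0929, 0.0373]
tcp_rot: [-2.215, -2.225, 0.004]
wrist_force: [-0.8, -0.1, 0.9]
width: 0.994
grip_force: 0.0
time: 9.45
tool_pos: [0.5018, 0.0925, 0.0408]
tcp_rot: [2.218, 2.224, 0.003]
wrist_force: [-3.0, 1.2, 5.7]
width: 0.641
grip_force: 64.3
time: 9.62
tool_pos: [0.5018, 0.0925, 0.0408]
tcp_rot: [2.218, 2.224, 0.003]
wrist_force: [-3.3, 1.0, 6.4]
width: 0.639
grip_force: 64.3
time: 10.28
tool_pos: [0.5027, 0.0922, 0.1215]
tcp_rot: [2.216, 2.223, 0.005]
wrist_force: [0.4, 0.6, -5.1]
width: 0.642
grip_force: 64.8
time: 10.62
tool_pos: [0.5003, 0.092, 0.1181]
tcp_rot: [-2.217, -2.224, 0.003]
wrist_force: [0.6, -0.7, -6.4]
width: 0.641
grip_force: 64.8
time: 10.95
tool_pos: [0.5011, 0.0921, 0.1191]
tcp_rot: [-2.218, -2.225, 0.0]
wrist_force: [0.4, -0.5, -5.4]
width: 0.644
grip_force: 64.8
```

The middle tin is heavy at about 6 N. I'll set it back and check the right one.

```bash
python3 -m crank '[[[0,0,0.8,0,0,0],[0,0,1.4,0,0,0],[0,0,1.6,0,0,0],[0,0,1.4,0,0,0],[0,0,1.1,0,0,0],[0,0,0.7,0,0,0],[0,0,0.4,0,0,0],[0,0,0.3,0,0,0]]]'
python3 -m crank '[[[0,0,0.1,0,0,0],[0,0,0.1,0,0,0],[0,0,0.1,0,0,0],[0,0,0,0,0,0],[0,0,0,0,0,0]]]'
```

```text
time: 11.62
tool_pos: [0.5012, 0.0921, 0.0418]
tcp_rot: [-2.218, -2.225, 0.0]
wrist_force: [0.5, -0.3, -6.2]
width: 0.645
grip_force: 64.8
time: 12.03
tool_pos: [0.5018, 0.0922, 0.0408]
tcp_rot: [2.218, 2.224, 0.002]
wrist_force: [-4.2, -0.2, 5.7]
width: 0.638
grip_force: 65.2
```

```bash
python3 -m crank '[[[0,0,0,0,0,0],[0,0,0,0,0,0],[0,0,0,0,0,0],[0,0,0,0,0,0],[0,0,0,0,0,0]]]' 8.5
python3 -m crank '[[[0,0,-1.0,0,0,0],[0,0,-2.0,0,0,0],[0,0,-3,0,0,0],[0,0,-3,0,0,0],[0,0,-3,0,0,0],[0,0,-2,0,0,0],[0,0,0,0,0,0]]]'
python3 -m crank '[[[-1.8,-0.2,0,0,0,0],[-2.8,-0.2,0,0,0,0],[-2.8,-0.2,0,0,0,0],[-2.5,-0.2,0,0,0,0],[-1.6,-0.2,0,0,0,0],[0,0,0,0,0,0],[0,0,0,0,0,0],[0,0,0,0,0,0]]]'
python3 -c "
from h import *
print(move(.4913,-.0235,.039,0.0))"
```

```text
time: 12.45
tool_pos: [0.5016, 0.0922, 0.0395]
tcp_rot: [2.218, 2.224, 0.001]
wrist_force: [0.2, 0.3, -0.5]
width: 0.995
grip_force: 0.0
time: 13.03
tool_pos: [0.5051, 0.0927, 0.1859]
tcp_rot: [2.213, 2.22, 0.014]
wrist_force: [1.1, 0.6, 0.8]
width: 0.996
grip_force: 0.0
time: 13.7
tool_pos: [0.4913, -0.0224, 0.179]
tcp_rot: [-2.218, -2.224, -0.0]
wrist_force: [0.8, -1.0, -0.3]
width: 0.995
grip_force: 0.0
[array([-1.2e-01,  1.0e-02,  1.4e+01]), array([-0.   , -0.001,  0.003])]
```

```bash
python3 -m crank '[[[-0.1,0,1.5,0,0,0],[0,0,2.5,0,0,0],[0,0,2.5,0,0,0],[0,0,2.5,0,0,0],[0,0,2.2,0,0,0],[0,0,1.6,0,0,0],[0,0,0.9,0,0,0],[0,0,0.3,0,0,0]]]'
python3 -m crank '[[[0,0,0,0,0,0],[0,0,0,0,0,0],[0,0,0,0,0,0],[0,0,0,0,0,0],[0,0,0,0,0,0],[0,0,0,0,0,0],[0,0,0,0,0,0],[0,0,0,0,0,0]]]' 4 60
python3 -m crank '[[[0,0,0,0,0,0],[0,0,0,0,0,0]]]'
python3 -m crank '[[[0,0,-0.5,0,0,0],[0,0,-1,0,0,0],[0,0,-1.5,0,0,0],[0,0,-1.5,0,0,0],[0,0,-1.5,0,0,0],[0,0,-1.2,0,0,0],[0,0,-0.8,0,0,0],[0,0,0,0,0,0]]]'
python3 -m crank '[[[0,0,0,0,0,0],[0,0,0,0,0,0],[0,0,0,0,0,0],[0,0,0,0,0,0]]]'
python3 -m crank '[[[0,0,0,0,0,0],[0,0,0,0,0,0],[0,0,0,0,0,0],[0,0,0,0,0,0]]]'
```

```text
time: 14.37
tool_pos: [0.4901, -0.0228, 0.0374]
tcp_rot: [-2.214, -2.224, 0.003]
wrist_force: [-0.3, 0.6, -0.1]
width: 0.993
grip_force: 0.0
time: 15.03
tool_pos: [0.4929, -0.0239, 0.0408]
tcp_rot: [2.217, 2.223, 0.003]
wrist_force: [0.5, 1.5, 5.7]
width: 0.645
grip_force: 63.8
time: 15.2
tool_pos: [0.4929, -0.0239, 0.0408]
tcp_rot: [2.217, 2.223, 0.003]
wrist_force: [0.2, 1.5, 4.9]
width: 0.641
grip_force: 63.8
time: 15.87
tool_pos: [0.4929, -0.0241, 0.1215]
tcp_rot: [2.216, 2.223, 0.004]
wrist_force: [-0.3, 0.5, -1.9]
width: 0.639
grip_force: 63.8
time: 16.2
tool_pos: [0.4907, -0.0238, 0.1182]
tcp_rot: [-2.217, -2.224, 0.002]
wrist_force: [0.2, 0.1, -2.4]
width: 0.639
grip_force: 63.8
time: 16.53
tool_pos: [0.4915, -0.0239, 0.1191]
tcp_rot: [-2.218, -2.225, 0.0]
wrist_force: [0.1, 0.3, -1.8]
width: 0.644
grip_force: 63.8
```

The right one is light, so the middle tin is the heaviest. I'll put the right tin back and return to the middle.

```bash
python3 -m crank '[[[0,0,0.8,0,0,0],[0,0,1.4,0,0,0],[0,0,1.6,0,0,0],[0,0,1.4,0,0,0],[0,0,1.1,0,0,0],[0,0,0.7,0,0,0],[0,0,0.4,0,0,0],[0,0,0.3,0,0,0]]]'
python3 -m crank '[[[0,0,0.1,0,0,0],[0,0,0.1,0,0,0],[0,0,0.1,0,0,0],[0,0,0,0,0,0],[0,0,0,0,0,0]]]'
python3 -m crank '[[[0,0,0,0,0,0],[0,0,0,0,0,0],[0,0,0,0,0,0],[0,0,0,0,0,0],[0,0,0,0,0,0]]]' 8.5
python3 -m crank '[[[0,0,-1.0,0,0,0],[0,0,-2.0,0,0,0],[0,0,-3,0,0,0],[0,0,-3,0,0,0],[0,0,-3,0,0,0],[0,0,-2,0,0,0],[0,0,0,0,0,0]]]'
python3 -m crank '[[[1.8,0.2,0,0,0,0],[2.8,0.2,0,0,0,0],[2.8,0.2,0,0,0,0],[2.5,0.2,0,0,0,0],[1.7,0.2,0,0,0,0],[0,0,0,0,0,0],[0,0,0,0,0,0],[0,0,0,0,0,0]]]'
python3 - <<'E'
from h import *
print(move(.5014,.0922,.039,0.0))
cv2.imwrite("pics/w3.png",read_camera("wrist"))
E
```

```text
time: 17.2
tool_pos: [0.4914, -0.0239, 0.0418]
tcp_rot: [-2.218, -2.224, 0.0]
wrist_force: [0.3, 0.9, -2.1]
width: 0.646
grip_force: 63.8
time: 17.62
tool_pos: [0.4921, -0.024, 0.0408]
tcp_rot: [2.218, 2.224, 0.001]
wrist_force: [-3.9, 0.0, 6.7]
width: 0.642
grip_force: 64.2
time: 18.03
tool_pos: [0.4917, -0.0239, 0.0394]
tcp_rot: [2.218, 2.225, 0.0]
wrist_force: [-0.4, -0.1, -0.5]
width: 0.997
grip_force: 0.0
time: 18.62
tool_pos: [0.4954, -0.0243, 0.1858]
tcp_rot: [2.212, 2.219, 0.011]
wrist_force: [1.5, 0.0, 0.2]
width: 0.996
grip_force: 0.0
time: 19.28
tool_pos: [0.5007, 0.0916, 0.1788]
tcp_rot: [-2.218, -2.225, 0.002]
wrist_force: [-0.5, 0.4, -0.5]
width: 0.996
grip_force: 0.0
[array([ 0.07,  0.09, 13.98]), array([-0.001,  0.001,  0.003])]
```

View pics/w3.png

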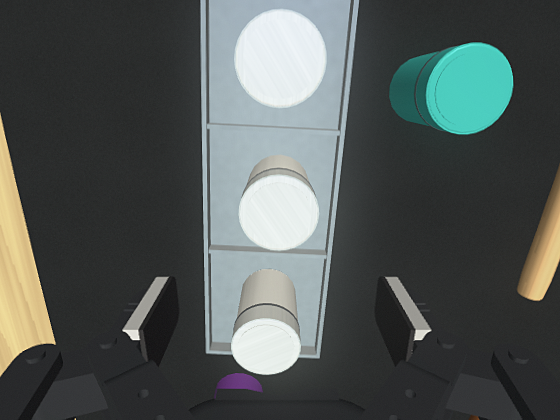

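All three tins stand upright in their bays, with lids at (280,58), (278,212) and (266,346). Now I grasp the middle one and hold it up.

```bash
python3 -m crank '[[[0.05,0.05,1.5,0,0,0],[0,0,2.5,0,0,0],[0,0,2.5,0,0,0],[0,0,2.5,0,0,0],[0,0,2.2,0,0,0],[0,0,1.6,0,0,0],[0,0,0.9,0,0,0],[0,0,0.3,0,0,0]]]'
python3 -m crank '[[[0,0,0,0,0,0],[0,0,0,0,0,0],[0,0,0,0,0,0],[0,0,0,0,0,0],[0,0,0,0,0,0],[0,0,0,0,0,0],[0,0,0,0,0,0],[0,0,0,0,0,0]]]' 4 60
python3 -m crank '[[[0,0,0,0,0,0],[0,0,0,0,0,0]]]'
python3 -m crank '[[[0,0,-0.6,0,0,0],[0,0,-1.5,0,0,0],[0,0,-2.5,0,0,0],[0,0,-3,0,0,0],[0,0,-3,0,0,0],[0,0,-2.8,0,0,0],[0,0,-2.3,0,0,0],[0,0,-1.3,0,0,0]]]'
python3 -m crank '[[[0,0,-0.5,0,0,0],[0,0,0,0,0,0],[0,0,0,0,0,0],[0,0,0,0,0,0],[0,0,0,0,0,0],[0,0,0,0,0,0],[0,0,0,0,0,0],[0,0,0,0,0,0]]]'
python3 -m crank '[[[0,0,0,0,0,0],[0,0,0,0,0,0],[0,0,0,0,0,0],[0,0,0,0,0,0],[0,0,0,0,0,0],[0,0,0,0,0,0],[0,0,0,0,0,0],[0,0,0,0,0,0]]]'
python3 -c "
from h import *
cv2.imwrite('pics/s4.png',read_camera('scene'))
s=read_state();print(s['joint_vel'].round(4))"
```

```text
time: 20.0
tool_pos: [0.5001, 0.0915, 0.0374]
tcp_rot: [-2.218, -2.222, 0.005]
wrist_force: [0.5, -0.3, 0.8]
width: 0.993
grip_force: 0.0
time: 20.67
tool_pos: [0.5026, 0.0926, 0.0409]
tcp_rot: [2.217, 2.224, 0.002]
wrist_force: [-2.3, -0.7, 6.2]
width: 0.639
grip_force: 64.5
time: 20.83
tool_pos: [0.5026, 0.0926, 0.0409]
tcp_rot: [2.217, 2.224, 0.002]
wrist_force: [-2.7, -1.8, 6.1]
width: 0.644
grip_force: 64.5
time: 21.5
tool_pos: [0.5025, 0.0929, 0.2122]
tcp_rot: [2.216, 2.223, 0.005]
wrist_force: [0.5, -0.0, -5.6]
width: 0.645
grip_force: 65.1
time: 22.17
tool_pos: [0.5014, 0.0926, 0.2137]
tcp_rot: [-2.218, -2.224, 0.001]
wrist_force: [-0.3, 1.1, -6.1]
width: 0.644
grip_force: 65.1
time: 22.83
tool_pos: [0.5017, 0.0926, 0.2143]
tcp_rot: [2.218, 2.225, 0.0]
wrist_force: [-0.6, 0.6, -5.8]
width: 0.641
grip_force: 65.1
[-0.     -0.0004 -0.0002  0.0014  0.0011  0.0009]
```

View pics/s4.png

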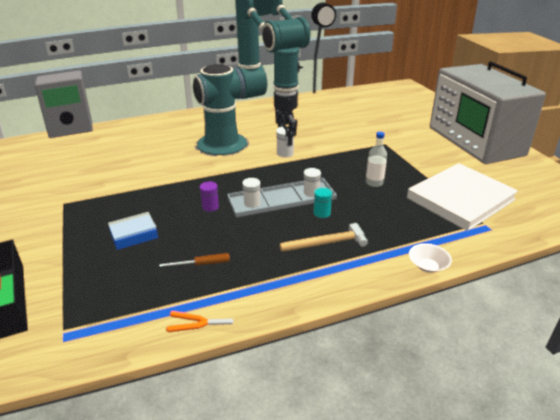

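The heavy tin is held upright at (285,142). The light tins stand in their bays at (251,193) and (312,182), and nothing else has moved.

```bash
python3 -c "
from workcell import *
print(finish_job())"
```

```text
the job is handed in; nothing more can be done
None
```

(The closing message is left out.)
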